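# Dry the vials: hang the basket, release the catch, hold the lever down

## Task

First hang the wire basket of vials by its bail on the dryer's hook and let go of it. Then flip the dryer's safety catch up and over towards the front, and only after that pull the lever forward as far as it goes, so that the hanging basket sinks into the drying well. The lever springs back, so finish while still gripping it and holding it all the way down; leave the other things on the bench where they are.

Things in the scene. Friction and masses are not known exactly. Their poses are not given: they have to be found in the camera images.
- dryer: basket dryer, a white machine 200 (x) x 190 (y) x 85 mm high, fixed. Origin: centre of underside; x to its back, y to its left, z up; front (-x) faces the robot. Open well in its top: 150 x 170 mm, centred at x -15 mm, floor at 12 mm, rim at 85. Grey column at the back (front face x +60, 60 mm wide, top at 300) with a steel hook to the front. Lever on its right (-y) side, catch in front of that
- hook_seat (a point): top of the lowest point of the hook, where a bar comes to rest: in the dryer's frame x -15, y 0, z 225 mm with the lever up; sinks 70 mm per rad of lever. The hook is an 8 mm bar along the dryer's x, 75 mm from seat to column; its upturned front end reaches 28 mm in front of the seat and 18 mm above it. Axes as the dryer's
- basket: wire basket of vials, 90 (x) x 110 (y) x 50 mm high, 0.3 to 0.45 kg, with a rigid bail of 8 mm bar in its middle y-z plane, legs 107 mm apart. Origin: centre of underside, z up. The underside of the bail's peak is 116 mm up: the hook goes through between bail and basket, along the basket's x (either way round)
- basket_grip (a point): centre of the basket's grip, a grey upright block 22 x 22 x 42 mm on top of the bail, 143 mm above the basket's underside (block from 122 to 164 mm). Axes as the basket's
- basket_bar (a point): centre of the bail's 8 mm bar at its peak, directly below the grip, 120 mm above the basket's underside
- catch (a joint): angle of the safety catch (rad), pivot along the dryer's y, at x -57, y -100, z 203 mm in its frame. 0: closed, its arm slopes back and down, 97 mm long, to a peg on the lever and blocks it; 1.5: flipped fully to the front, arm up, lever free (flipped counts from 1.2). Its thumb tab is pushed to the front (dryer's -x) with 1 to 2 N; it stays where it is left
- catch_tab (a point): top edge of the catch's thumb tab, a steel plate 5 mm thick, 22 mm wide (y) and 46 mm long from the pivot; closed it leans 0.3 rad to the back from upright, so that its top is 14 mm behind and 44 mm above the pivot; flipped it leans 1.2 rad to the front
- lever (a joint): angle of the lever (rad), pivot along the dryer's y, at x +30, y -120, z 120 mm in its frame. 0: up, leaning 0.25 rad to the back; 1.05: at its stop, pulled to the front (dryer's -x) and down. A spring drives it back to 0; 4 to 9 N at the handle pull it. Blocked near 0 while the catch is closed
- lever_grip (a point): middle of the lever's handle, a grey round bar 16 mm thick, 75 mm long along the dryer's y, pointing right from the lever's upper end; 190 mm from the pivot axis, at y -154 mm in the dryer's frame; 304 mm above the bench when up, 252 when fully down. Site axes turn with the lever
- rack: bystander: grey tube rack 90 x 110 mm, with tubes 91 mm high; origin at the centre of its underside, as for all bystanders
- tipbox: bystander: pipette tip box 120 x 85 x 63 mm
- bottle: bystander: clear bottle, 70 mm across, 170 mm high
- beaker: bystander: glass beaker, 72 mm across, 95 mm high
- timer: bystander: flat bench timer 75 x 60 x 18 mm

How it is judged:
On the way, in this order (a step that is already met when the one before it is completed fails the run):
1. the basket hangs on the hook by its bail, let go, with the catch still closed and the lever up (distance between basket_bar and hook_seat below 0.022 m and contact force between basket and carriage above 0.8 N and contact force between basket and the arm below 0.05 N and contact force between basket and the fingers below 0.05 N and angle between basket's own z axis and vertical below 0.3 rad and value of joint catch below 0.5 rad and value of joint lever below 0.12 rad), for 0.3 s.
2. the catch is flipped to the front while the lever is still up (value of joint catch above 1 rad and value of joint lever below 0.12 rad), for 0.1 s.
3. the lever is pulled down with the basket on the hook (distance between basket_bar and hook_seat below 0.022 m and contact force between basket and carriage above 0.8 N and contact force between basket and the arm below 0.05 N and contact force between basket and the fingers below 0.05 N and angle between basket's own z axis and vertical below 0.3 rad and value of joint lever above 0.92 rad), for 0.2 s.
At the end, for the whole second after the job is handed in: Fingers hold the lever (over 1.5 N) at 0.92 rad or more, catch over 1.0 rad; the basket hangs still from the hook alone (bail within 22 mm of the seat, tilt under 0.3 rad) in the well, underside 18 to 60 mm above the bench; no bystander has moved 30 mm (all of step 3 and value of joint catch above 1 rad and contact force between the fingers and lever above 1.5 N and z of basket in the frame of dryer between 0.018 and 0.06 m and linear speed of basket below 0.05 m/s and velocity of joint lever below 0.1 rad/s and distance of each of rack, tipbox, bottle, beaker, timer from where it was at the start of the episode below 0.03 m); the arm keeps its last pose, push and grip.
It fails at once if a bystander is shifted by more than 30 mm (distance of any of rack, tipbox, bottle, beaker, timer from where it was at the start of the episode above 0.03 m).
It fails at once if the lever is forced while the catch is closed (value of joint lever above 0.2 rad and value of joint catch below 0.5 rad).
It fails at once if the basket is tipped over (angle between basket's own z axis and vertical above 0.8 rad).
It also fails if it takes over 64 s, if anything falls off the work surface, if the arm or the gripper's body presses on something with over 40 N, if the wrist force passes 120 N, or if a joint passes its speed limit or range.

## Robot

A 7-joint arm with a two-finger parallel gripper is mounted at the origin on the work surface. World frame = base frame: x ahead of the robot, y to its left, z up, the work surface at z = 0. Lengths are in m, angles in rad, forces in N, time in s.
With the tool pointing down it reaches from about 0.425 to 1.025 m from the base axis. Payload 3.6 kg.
Tool frame: the origin (TCP) lies at the very end of the fingers, on their centre line; the grasp point (between the pads) lies 19 mm behind it (grip_point_offset is the distance from the TCP to the grasp point, in m); z points along the fingers, y is the direction in which the jaws open and shut (so a half turn about z gives the same grasp; the last joint's range is limited). The gripper opens to 85 mm and grips with 20 to 120 N. Pads are 22 mm wide; open, the fingers measure 114 mm over their backs; the gripper's body (76 mm by 85 mm) begins 54 mm behind the grasp point. The pads swing forward as they close: fully open they stand 13 mm farther back than shut.
Start: joints at [-1.304, 0.591, 0.048, 1.609, -0.033, 0.943, -0.034], TCP at [0.256, 0.678, 0.231] pointing down, gripper open.
Joint ranges: [-2.69, 2.69], [-0.47, 2.24], [-1.27, 1.36], [0.19, 2.51], [-1.53, 4.68], [0.08, 2.07], [-3.09, 3.09]. Speed limits (rad/s): [2.57, 2.57, 3.14, 3.14, 3.14, 3.14, 3.14].

## Interface

Orientations are given as a unit quaternion [w, x, y, z].
In Python, from bench import observe, snapshot, camera_params, sign_off, grip_point_offset gives the robot as it stands.
- The arm moves only by the tool servo_tool, never from a script. Its argument "targets" is a list of rows, each a list of 7 numbers: the shift along the tool's x, y, z in m, then the turn, a rotation vector about the tool's x, y, z in degrees, then the finger opening in m, from 0 to 0.0854. A call has 1 to 20 rows; each row shifts and turns the pose as measured when the row begins, along the tool's axes as they then stand; what a row does not reach is not made up. A row lasts 1/12 s, in which the tool goes at most 41.7 mm and 7.16 degrees, less where a joint would pass 70% of its speed; a pose out of reach is approached as far as the arm can. A call with a gripper value outside its range is refused whole. The fingers move at their own pace and stop on an object; "force" is the grip in N (left out, the last holds). Time passes only in rows, so rows that do not move let the fingers close. It gives the time, the measured TCP pose, the force and the opening at its end, in the units of the state.
- observe(): the state, without advancing time (a new reading comes with each control period).
- snapshot(name): name is "side" or "top"; returns the picture (420x560x3 uint8, blue, green, red); there is no depth.
- camera_params(name): a dict with "fov_y" (degrees; the focal length in pixels is half the picture's height over the tangent of half this angle, whatever the lens; pixels are square), "cx", "cy" (the principal point, pixels), "xyz" and "orientation" of the camera in the world. Camera axes: x right, y down, z forward; pixel columns grow to the right and rows downward; lengths in m; the calibration is good to about 2 mm. A picture is of the moment at which its call begins. camera_params takes no time and is no camera call.
- sign_off(): hands the job in, once; it reports no verdict.
The state is a dict: "time_s": time; "joint_pos": joint angles; "qvel": joint speeds; "tau": joint torques, N m; "tcp_pos": TCP position; "tcp_rot": TCP orientation; "wrist_force": force on the tool from outside, world axes, zero at the start; "moment": the same for the moment, N m; "grip_width": finger opening in m.
Only numpy, scipy, OpenCV 4.12 (cv2) and the standard library are available. Lean on these libraries where they do the work, as an engineer would, in place of code of your own. Each camera call takes 0.05 s, during which the arm holds its last target.

## Working session

There is one attempt and no reset: what is moved stays moved. The work goes in short steps, Python scripts to look and compute and a tool call to move; the robot and the scene stay as the last step left them, time stands still between calls to the robot, and variables do not carry over. Pictures are saved under pics/ and viewed, and the job is handed in when it is done.

Besides the shell and the picture viewer there is one more tool, called after "Call:" as name(argument=value, ...) on one line, values as JSON. servo_tool: Moves the arm, as the interface text tells. Its arguments: {"type":"object","properties":{"targets":{"type":"array"},"force":{"type":"number"}},"required":["targets"]}

```bash
mkdir -p pics; ls; python3 - <<'E'
from bench import *
import cv2
print(observe()); 
for n in("side","top"):
    print(n,camera_params(n)); cv2.imwrite(f"pics/{n}0.png",snapshot(n))
print(grip_point_offset)
E
```

```text
pics
{'time_s': 0.0, 'joint_pos': array([-1.30352794,  0.59210351,  0.04831049,  1.60984347, -0.03328532,
        0.94268574, -0.03368359]), 'qvel': array([-5.14330788e-04, -1.64686509e-03, -1.15013172e-03,  4.30210351e-05,
        1.26827929e-03,  9.45542445e-04, -6.45379335e-04]), 'tau': array([ 4.06423969e-04, -5.48692846e+01,  1.54693678e+00, -1.98128092e+01,
        9.45585634e-03,  8.74396821e-03, -1.80122157e-05]), 'tcp_pos': array([0.25563027, 0.67754888, 0.23014455]), 'tcp_rot': array([-1.29476579e-04,  1.79360125e-01,  9.83782850e-01, -1.11018803e-03]), 'wrist_force': array([0.04331689, 0.72944043, 0.7140318 ]), 'moment': array([-0.01931768,  0.08876871,  0.02343653]), 'grip_width': 0.08496759853450835}
side {'fov_y': 50.275827885222625, 'cx': 283.7436006984824, 'cy': 209.25200779871483, 'xyz': array([-0.08900354, -0.88415218,  1.10418555]), 'orientation': array([-0.39693541,  0.87059664, -0.26303846,  0.12375195])}
top {'fov_y': 44.15359173663974, 'cx': 276.16852168911765, 'cy': 212.07913371347635, 'xyz': array([ 0.39513274, -0.03149533,  1.52458727]), 'orientation': array([-0.02705078,  0.70892172, -0.70457107,  0.01666889])}
0.0187
```

View pics/side0.png

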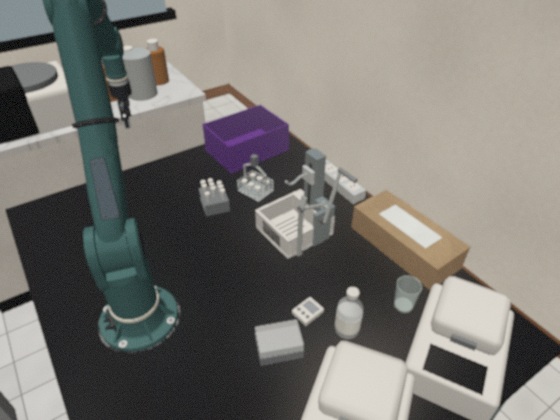

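View pics/top0.png

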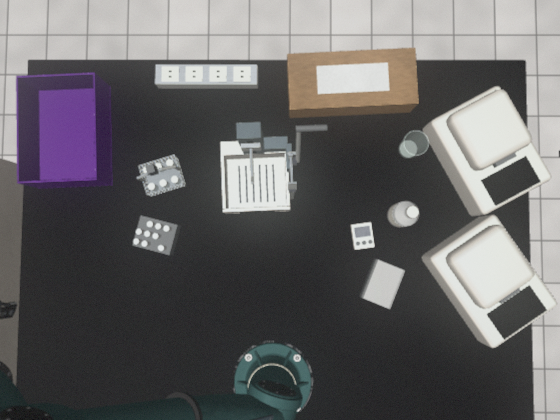

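```bash
python3 - <<'E'
import cv2
a=cv2.imread("pics/top0.png");b=cv2.imread("pics/side0.png")
cv2.imwrite("pics/t_a.png",cv2.resize(a[110:225,205:345],None,fx=5,fy=5,interpolation=cv2.INTER_CUBIC))
cv2.imwrite("pics/t_b.png",cv2.resize(a[145:205,130:195],None,fx=8,fy=8,interpolation=cv2.INTER_CUBIC))
cv2.imwrite("pics/s_a.png",cv2.resize(b[140:265,230:380],None,fx=5,fy=4.7,interpolation=cv2.INTER_CUBIC)) if 0 else cv2.imwrite("pics/s_a.png",cv2.resize(b[142:262,230:380],None,fx=5,fy=5,interpolation=cv2.INTER_CUBIC))
cv2.imwrite("pics/s_b.png",cv2.resize(b[145:215,190:290],None,fx=8,fy=8,interpolation=cv2.INTER_CUBIC))
E
```

```text
(no output)
```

View pics/t_a.png

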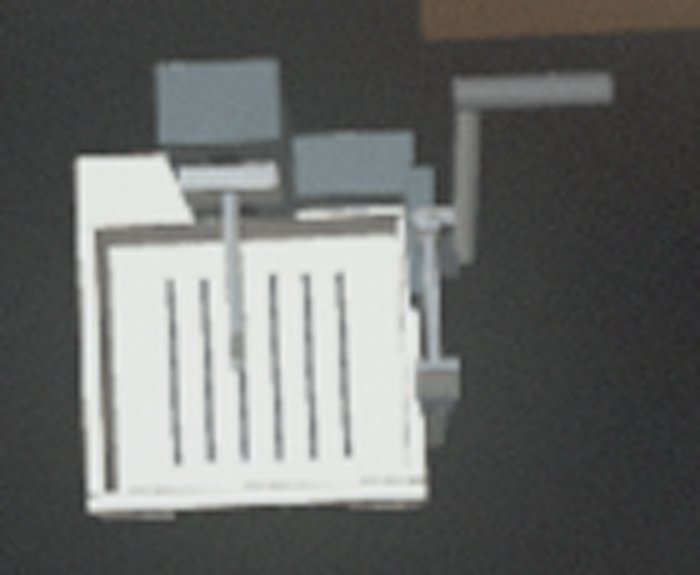

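View pics/t_b.png

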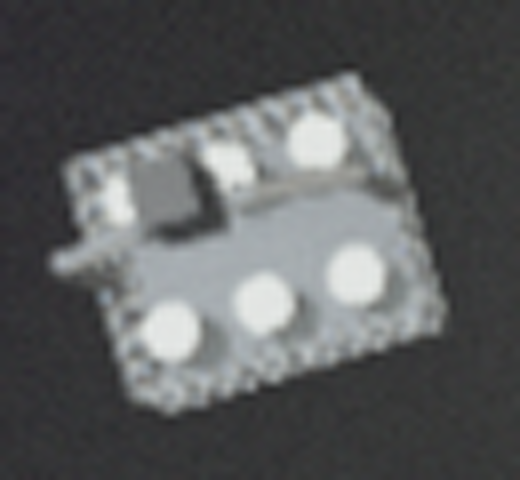

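View pics/s_a.png

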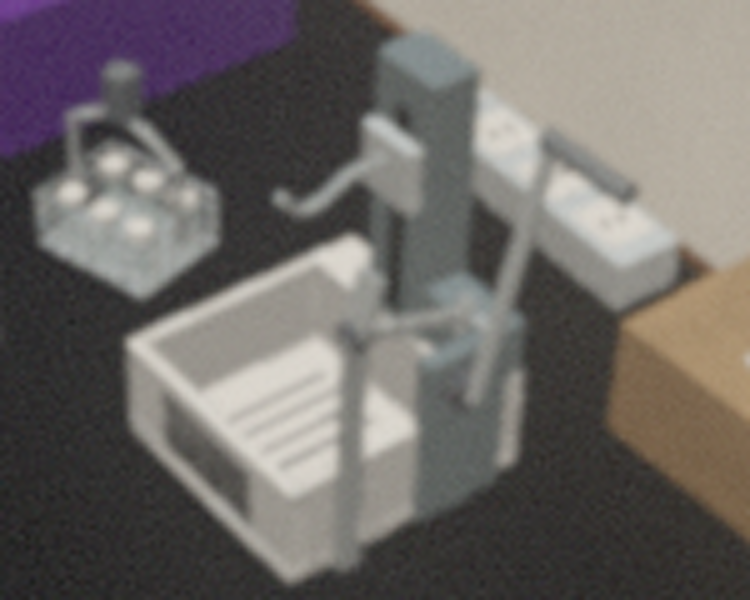

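View pics/s_b.png

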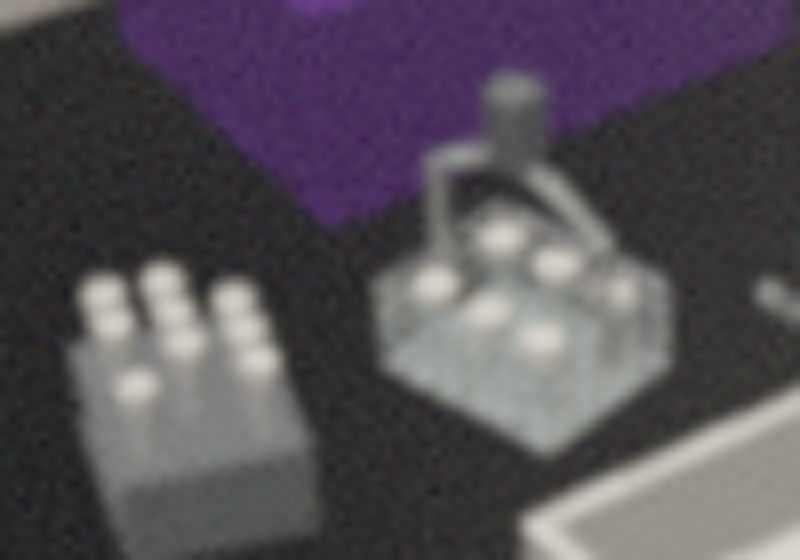

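```bash
cat > h.py <<'E'
import numpy as np,cv2
from scipy.optimize import least_squares
from scipy.spatial.transform import Rotation as R
from bench import camera_params
C={n:camera_params(n) for n in("side","top")}
def proj(n,p,s=None):
    c=C[n];q=c["orientation"];r=R.from_quat([q[1],q[2],q[3],q[0]])
    v=r.inv().apply(np.atleast_2d(p)-c["xyz"]);f=210/np.tan(np.radians(c["fov_y"]/2))
    return np.c_[c["cx"]+f*v[:,0]/v[:,2],c["cy"]+f*v[:,1]/v[:,2]]
def world(X,pose):
    c,s=np.cos(pose[2]),np.sin(pose[2]);X=np.atleast_2d(X)
    return np.c_[pose[0]+c*X[:,0]-s*X[:,1],pose[1]+s*X[:,0]+c*X[:,1],X[:,2]]
def fit(obs,x0):
    P=np.array([o[1] for o in obs])/1000.;px=np.array([o[2] for o in obs])
    def res(x):
        W=world(P,x);return np.concatenate([proj(o[0],W[i])[0]-px[i] for i,o in enumerate(obs)])
    s=least_squares(res,x0,loss="soft_l1");return s.x,res(s.x).reshape(-1,2)
E
cat > f.py <<'E'
from h import *
T=lambda u,v:((u+.5)/5-.5+205,(v+.5)/5-.5+110)
S=lambda u,v:((u+.5)/5-.5+230,(v+.5)/5-.5+142)
obs=[("top",(100,95,85),T(77,157)),("top",(-100,95,85),T(88,500)),("top",(-100,-95,85),T(427,487)),
("top",(60,30,300),T(158,143)),("top",(60,-30,300),T(280,139)),("top",(77,-191.5,304),T(612,87)),("top",(77,-116.5,304),T(455,91)),
("top",(-43,0,243),T(237,365)),
("side",(60,30,300),S(382,52)),("side",(60,-30,300),S(440,92)),("side",(77,-191.5,304),S(632,190)),("side",(77,-116.5,304),S(550,135)),
("side",(-43,0,243),S(282,197)),("side",(-100,95,85),S(128,345)),("side",(-100,-95,85),S(288,502)),("side",(-100,-95,0),S(288,583))]
x,r=fit(obs,[.6,.05,0.]);print("dryer",x);
for o,e in zip(obs,r):print(o[0],o[1],e.round(1))
T=lambda u,v:((u+.5)/8-.5+130,(v+.5)/8-.5+145)
S=lambda u,v:((u+.5)/8-.5+190,(v+.5)/8-.5+145)
obs=[("top",(0,0,164),T(165,190)),("side",(0,0,164),S(515,85)),("side",(0,0,122),S(512,162)),
("top",(45,55,50),T(70,160)),("top",(45,-55,50),T(355,78)),("top",(-45,-55,50),T(440,325)),("top",(-45,55,0),T(170,410)),
("side",(-45,-55,0),S(545,455)),("side",(-45,55,50),S(378,290)),("side",(45,-55,50),S(672,285))]
x,r=fit(obs,[.6,.3,.2]);print("basket",x)
for o,e in zip(obs,r):print(o[0],o[1],e.round(1))
E
python3 f.py
```

```text
dryer [0.59033151 0.05187467 0.04900804]
top (100, 95, 85) [-0.8 -0.6]
top (-100, 95, 85) [-0.5  1.6]
top (-100, -95, 85) [-0.2  1.3]
top (60, 30, 300) [-0.5 -0.5]
top (60, -30, 300) [ 0.1 -0.8]
top (77, -191.5, 304) [ 1.1 -0.9]
top (77, -116.5, 304) [ 1.  -0.3]
top (-43, 0, 243) [-0.6  0.1]
side (60, 30, 300) [-1.  -0.6]
side (60, -30, 300) [-0.7  0. ]
side (77, -191.5, 304) [0.6 2.7]
side (77, -116.5, 304) [-0.1  1.6]
side (-43, 0, 243) [-1.1  0.5]
side (-100, 95, 85) [-0.2 -0.4]
side (-100, -95, 85) [ 0.7 -0.5]
side (-100, -95, 0) [0.4 1.3]
basket [0.59369936 0.32452647 0.2864424 ]
top (0, 0, 164) [-0.1  0.1]
side (0, 0, 164) [-0.2  1.5]
side (0, 0, 122) [0.6 1.1]
top (45, 55, 50) [-0.5 -0. ]
top (45, -55, 50) [ 0.6 -0.3]
top (-45, -55, 50) [-1.8 -1.3]
top (-45, 55, 0) [-0.4  0.2]
side (-45, -55, 0) [0.3 1.2]
side (-45, 55, 50) [-0.3  0.2]
side (45, -55, 50) [-0.4  1.2]
```

Call:
servo_tool(targets=[[0,0,-0.01,0,0,-6.2,0.085],[0,0,-0.01,0,0,-6.2,0.085],[0,0,-0.01,0,0,-6.2,0.085],[0,0,-0.01,0,0,-6.2,0.085],[0,0,-0.01,0,0,-6.2,0.085],[0,0,-0.01,0,0,-6.2,0.085]], force=60)

```text
time_s: 0.6
tcp_pos: [0.2536, 0.6731, 0.2842]
tcp_rot: [-0.004, -0.159, 0.987, -0.008]
wrist_force: [0.6, -0.5, -0.1]
grip_width: 0.0848
```

```bash
cat > g.py <<'E'
# usage: g.py x y z yawdeg : remaining move in tool axes (TCP target, tool pointing down with jaw axis at yaw from world y)
import sys,numpy as np
from scipy.spatial.transform import Rotation as R
from bench import observe
o=observe();q=o["tcp_rot"];r=R.from_quat([q[1],q[2],q[3],q[0]])
x,y,z,yaw=map(float,sys.argv[1:5])
d=np.array([x,y,z])-o["tcp_pos"]
# desired: z down; y = (-sin,cos)
c,s=np.cos(np.radians(yaw)),np.sin(np.radians(yaw))
def des(k): 
    Y=np.array([-s,c,0])*k;Z=np.array([0,0,-1.]);return R.from_matrix(np.c_[np.cross(Y,Z),Y,Z])
rv=min([(r.inv()*des(k)).as_rotvec(degrees=True) for k in(1,-1)],key=np.linalg.norm)
print("t",round(o["time_s"],2),"tcp",o["tcp_pos"].round(4),"w",o["grip_width"].round(4),"F",o["wrist_force"].round(1))
print("tool shift",r.inv().apply(d).round(4),"turn",rv.round(2),"world d",d.round(4)); print("j",o["joint_pos"].round(2))
E
python3 g.py .594 .325 .28 16.4
```

```text
Traceback (most recent call last):
  File "g.py", line 13, in <module>
    print("t",round(o["time_s"],2),"tcp",o["tcp_pos"].round(4),"w",o["grip_width"].round(4),"F",o["wrist_force"].round(1))
                                                                   ^^^^^^^^^^^^^^^^^^^^^
AttributeError: 'float' object has no attribute 'round'
```

```bash
sed -i 's/o\["grip_width"\].round(4)/round(o["grip_width"],4)/' g.py
python3 g.py .594 .325 .28 16.4
```

```text
t 0.6 tcp [0.2536 0.6731 0.2842] w 0.0848 F [ 0.6 -0.5 -0.1]
tool shift [-0.2143 -0.4371  0.009 ] turn [-0.91 -0.54  1.85] world d [ 0.3404 -0.3481 -0.0042]
j [-1.19  0.55 -0.13  1.55  0.08  1.06  0.55]
```

Call:
servo_tool(targets=[[-0.0135,-0.0273,0.0003,-0.1,0,0.1,0.085],[-0.0135,-0.0273,0.0003,-0.1,0,0.1,0.085],[-0.0135,-0.0273,0.0003,-0.1,0,0.1,0.085],[-0.0135,-0.0273,0.0003,-0.1,0,0.1,0.085],[-0.0135,-0.0273,0.0003,-0.1,0,0.1,0.085],[-0.0135,-0.0273,0.0003,-0.1,0,0.1,0.085],[-0.0135,-0.0273,0.0003,-0.1,0,0.1,0.085],[-0.0135,-0.0273,0.0003,-0.1,0,0.1,0.085],[-0.0135,-0.0273,0.0003,-0.1,0,0.1,0.085],[-0.0135,-0.0273,0.0003,-0.1,0,0.1,0.085],[-0.0135,-0.0273,0.0003,-0.1,0,0.1,0.085],[-0.0135,-0.0273,0.0003,-0.1,0,0.1,0.085],[-0.0135,-0.0273,0.0003,-0.1,0,0.1,0.085],[-0.0135,-0.0273,0.0003,-0.1,0,0.1,0.085],[-0.0135,-0.0273,0.0003,-0.1,0,0.1,0.085],[0,0,0,0,0,0,0.085]])

```text
time_s: 1.93
tcp_pos: [0.5805, 0.3305, 0.269]
tcp_rot: [-0.012, -0.152, 0.988, 0.003]
wrist_force: [0.8, -1.6, 0.3]
grip_width: 0.0851
```

```bash
python3 g.py .594 .325 .24 16.4
```

```text
t 1.93 tcp [0.5805 0.3305 0.269 ] w 0.0851 F [ 0.8 -1.6  0.3]
tool shift [-0.0119 -0.0096  0.0287] turn [ 0.55 -1.29  1.04] world d [ 0.0135 -0.0055 -0.029 ]
j [-0.53  0.49 -0.07  1.69  0.02  0.98  1.27]
```

Call:
servo_tool(targets=[[-0.006,-0.005,0.01,0.3,-0.6,0.5,0.085],[-0.006,-0.005,0.01,0.3,-0.6,0.5,0.085],[0,0,0.009,0,0,0,0.085],[0,0,0,0,0,0,0.085]])

```text
time_s: 2.27
tcp_pos: [0.597, 0.3192, 0.2371]
tcp_rot: [-0.001, -0.138, 0.99, -0.002]
wrist_force: [0.4, 0.3, -0.5]
grip_width: 0.0849
```

```bash
python3 g.py .594 .325 .128 16.4; python3 - <<'E'
from bench import *;import cv2
for n in("side","top"): cv2.imwrite(f"pics/{n}1.png",snapshot(n))
b=cv2.imread("pics/side1.png");cv2.imwrite("pics/s1.png",cv2.resize(b[95:220,190:290],None,fx=5,fy=4.8,interpolation=2))
E
```

```text
t 2.27 tcp [0.597  0.3192 0.2371] w 0.0849 F [ 0.4  0.3 -0.5]
tool shift [0.001  0.0068 0.1091] turn [-0.19 -0.16 -0.49] world d [-0.003   0.0058 -0.1091]
j [-0.52  0.53 -0.06  1.71  0.04  0.91  1.25]
```

View pics/s1.png

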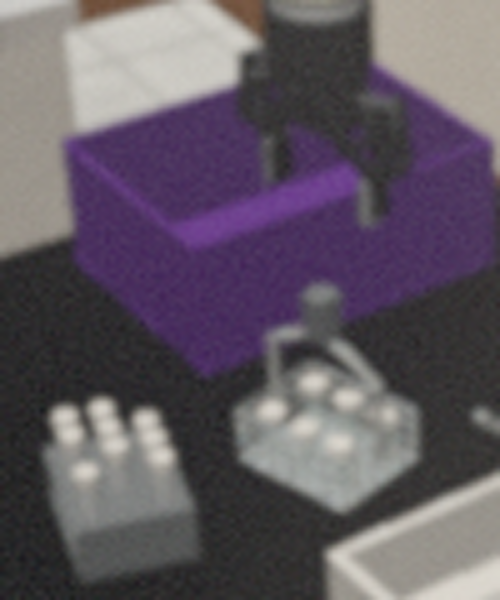

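The open fingertips (crop 275,180 and 370,225; midpoint about 322,200) straddle the grip block (322,290) straight below. I'll descend onto it.

Call:
servo_tool(targets=[[0,0.003,0.015,0,0,0,0.085],[0,0.003,0.02,0,0,0,0.085],[0,0.001,0.02,0,0,0,0.085],[0,0,0.02,0,0,0,0.085],[0,0,0.016,0,0,0,0.085],[0,0,0.01,0,0,0,0.085],[0,0,0.005,0,0,0,0.085],[0,0,0,0,0,0,0.085]])

```text
time_s: 3.03
tcp_pos: [0.5952, 0.338, 0.136]
tcp_rot: [0.005, -0.144, 0.99, 0.004]
wrist_force: [-0.2, -0.4, 0.3]
grip_width: 0.085
```

```bash
python3 g.py .594 .325 .128 16.4
```

```text
t 3.03 tcp [0.5952 0.338  0.136 ] w 0.085 F [-0.2 -0.4  0.3]
tool shift [ 0.005  -0.0122  0.0079] turn [0.37 0.59 0.18] world d [-0.0012 -0.013  -0.008 ]
j [-0.54  0.64 -0.06  1.78  0.05  0.71  1.23]
```

Call:
servo_tool(targets=[[0.003,-0.006,0.004,0.2,0.3,0,0.085],[0.002,-0.004,0.003,0.2,0.3,0,0.085],[0,-0.002,0,0,0,0,0.085],[0,0,0,0,0,0,0.085]])

```text
time_s: 3.37
tcp_pos: [0.5951, 0.3255, 0.1314]
tcp_rot: [0.002, -0.145, 0.989, 0.0]
wrist_force: [0.0, -0.9, -0.1]
grip_width: 0.0851
```

```bash
python3 g.py .594 .325 .128 16.4
```

```text
t 3.37 tcp [0.5951 0.3255 0.1314] w 0.0851 F [ 0.  -0.9 -0.1]
tool shift [ 0.0012 -0.0001  0.0034] turn [0.01 0.19 0.23] world d [-0.0011 -0.0005 -0.0034]
j [-0.53  0.64 -0.06  1.79  0.05  0.71  1.24]
```

Close.

Call:
servo_tool(targets=[[0.001,0,0.001,0,0,0,0.0],[0,0,0,0,0,0,0.0],[0,0,0,0,0,0,0.0],[0,0,0,0,0,0,0.0],[0,0,0,0,0,0,0.0],[0,0,0,0,0,0,0.0]], force=70)

```text
time_s: 3.87
tcp_pos: [0.5957, 0.3255, 0.1325]
tcp_rot: [0.004, -0.144, 0.99, 0.001]
wrist_force: [0.5, 0.8, -1.3]
grip_width: 0.0211
```

```bash
python3 g.py .594 .325 .128 16.4
```

```text
t 3.87 tcp [0.5957 0.3255 0.1325] w 0.0211 F [ 0.5  0.8 -1.3]
tool shift [ 0.0018 -0.      0.0045] turn [0.09 0.43 0.16] world d [-0.0017 -0.0005 -0.0045]
j [-0.53  0.64 -0.06  1.79  0.05  0.7   1.24]
```

Call:
servo_tool(targets=[[0,0,-0.01,0,0,0,0.0],[0,0,-0.015,0,0,0,0.0],[0,0,-0.02,0,0,0,0.0],[0,0,-0.02,0,0,0,0.0],[0,0,-0.02,0,0,0,0.0],[0,0,-0.02,0,0,0,0.0],[0,0,-0.02,0,0,0,0.0],[0,0,-0.015,0,0,0,0.0],[0,0,-0.008,0,0,0,0.0],[0,0,0,0,0,0,0.0]])

```text
time_s: 4.7
tcp_pos: [0.5867, 0.32, 0.2809]
tcp_rot: [-0.008, -0.145, 0.989, -0.004]
wrist_force: [0.2, -0.1, -4.6]
grip_width: 0.021
```

```bash
python3 g.py .48 .2 .285 16.4;python3 g.py .48 .05 .285 2.8
```

```text
t 4.7 tcp [0.5867 0.32   0.2809] w 0.021 F [ 0.2 -0.1 -4.6]
tool shift [ 0.1367 -0.0845 -0.0012] turn [-0.35 -0.97  0.24] world d [-0.1067 -0.12    0.0041]
j [-0.52  0.48 -0.06  1.68  0.04  1.    1.26]
t 4.7 tcp [0.5867 0.32   0.2809] w 0.021 F [ 0.2 -0.1 -4.6]
tool shift [ 0.1796 -0.2282  0.0004] turn [-0.47 -0.92 13.84] world d [-0.1067 -0.27    0.0041]
j [-0.52  0.48 -0.06  1.68  0.04  1.    1.26]
```

Call:
servo_tool(targets=[[0.01,-0.006,-0.0005,0,0,0,0.0],[0.016,-0.01,-0.0005,0,0,0,0.0],[0.018,-0.011,-0.0005,0,0,0,0.0],[0.018,-0.011,-0.0005,0,0,0,0.0],[0.018,-0.011,-0.0005,0,0,0,0.0],[0.018,-0.011,-0.0005,0,0,0,0.0],[0.018,-0.011,-0.0005,0,0,0,0.0],[0.015,-0.01,0,0,0,0,0.0],[0.008,-0.005,0,0,0,0,0.0],[0,0,0,0,0,2.5,0.0],[0,0,0,0,0,4,0.0],[0,0,0,0,0,4,0.0],[0,0,0,0,0,2.5,0.0],[0,0,0,0,0,0,0.0]])

```text
time_s: 5.87
tcp_pos: [0.4523, 0.1778, 0.2718]
tcp_rot: [-0.025, -0.025, 0.999, -0.014]
wrist_force: [0.2, 0.2, -4.3]
grip_width: 0.0208
```

```bash
python3 g.py .48 .051 .285 2.8
```

```text
t 5.87 tcp [0.4523 0.1778 0.2718] w 0.0208 F [ 0.2  0.2 -4.3]
tool shift [-0.0207 -0.1284 -0.0107] turn [-1.59 -2.94  0.1 ] world d [ 0.0277 -0.1268  0.0132]
j [-0.46  0.26 -0.01  2.06  0.01  0.88  1.14]
```

Call:
servo_tool(targets=[[-0.002,-0.01,-0.004,-0.5,-1,0,0.0],[-0.002,-0.015,-0.004,-0.5,-1,0,0.0],[-0.003,-0.018,-0.003,-0.5,-1,0,0.0],[-0.003,-0.018,0,0,0,0,0.0],[-0.003,-0.018,0,0,0,0,0.0],[-0.003,-0.018,0,0,0,0,0.0],[-0.003,-0.015,0,0,0,0,0.0],[-0.002,-0.01,0,0,0,0,0.0],[0,-0.005,0,0,0,0,0.0],[0,0,0,0,0,0,0.0]])

```text
time_s: 6.7
tcp_pos: [0.4778, 0.0396, 0.2827]
tcp_rot: [0.002, -0.032, 0.999, -0.001]
wrist_force: [-0.0, -0.8, -4.1]
grip_width: 0.0206
```

```bash
python3 g.py .575 .051 .285 2.8; python3 - <<'E'
from bench import *;import cv2
for n in("side","top"): cv2.imwrite(f"pics/{n}2.png",snapshot(n))
b=cv2.imread("pics/side2.png");cv2.imwrite("pics/s2.png",cv2.resize(b[110:260,230:370],None,fx=5,fy=4,interpolation=2))
a=cv2.imread("pics/top2.png");cv2.imwrite("pics/t2.png",cv2.resize(a[110:260,205:345],None,fx=5,fy=4,interpolation=2))
E
```

```text
t 6.7 tcp [0.4778 0.0396 0.2827] w 0.0206 F [-0.  -0.8 -4.1]
tool shift [-0.0977  0.0052 -0.0019] turn [-0.16  0.22  0.85] world d [0.0972 0.0114 0.0023]
j [-0.23  0.21  0.06  2.1  -0.01  0.83  1.47]
```

View pics/s2.png

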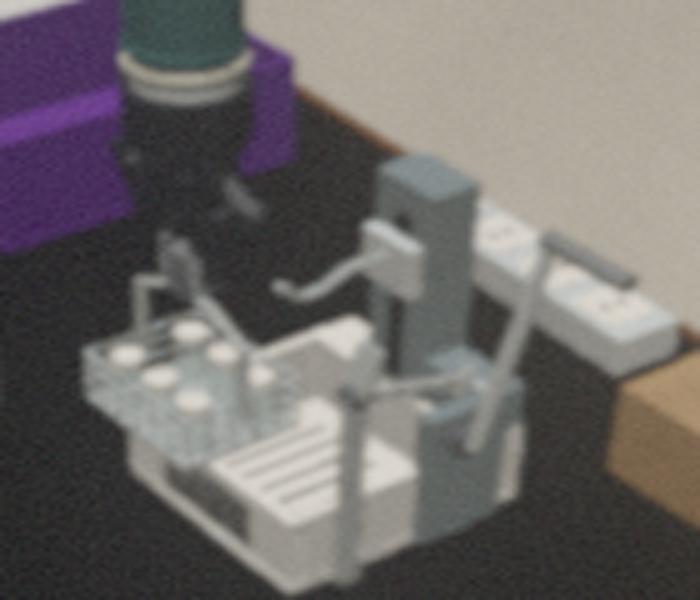

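View pics/t2.png

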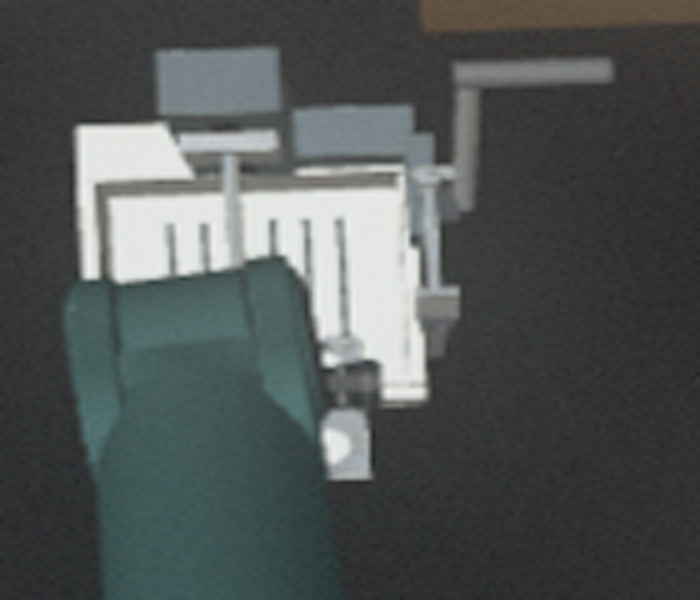

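The basket hangs from the gripper in front of the hook: grip block at crop (182,265), hook tip at (282,290). Next I'll advance over the hook.

Call:
servo_tool(targets=[[0,0.003,0.003,0,0,0.4,0.0],[-0.006,0.002,0.002,0,0,0.4,0.0],[-0.012,0.0,0.0,0,0,0,0.0],[-0.013,0,0,0,0,0,0.0],[-0.013,0,0,0,0,0,0.0],[-0.012,0,0,0,0,0,0.0],[-0.008,0,0,0,0,0,0.0],[0,0,0,0,0,0,0.0]])

```text
time_s: 7.47
tcp_pos: [0.5499, 0.0582, 0.2767]
tcp_rot: [0.004, -0.031, 1.0, 0.001]
wrist_force: [0.3, 0.8, -4.5]
grip_width: 0.021
```

```bash
python3 g.py .575 .051 .277 2.8
```

```text
t 7.47 tcp [0.5499 0.0582 0.2767] w 0.021 F [ 0.3  0.8 -4.5]
tool shift [-0.0246 -0.0088 -0.0002] turn [0.07 0.42 0.77] world d [ 0.0251 -0.0072  0.0003]
j [-0.23  0.32  0.06  1.96 -0.02  0.86  1.47]
```

Call:
servo_tool(targets=[[-0.007,-0.003,0,0,0.2,0.4,0.0],[-0.008,-0.003,0,0,0.2,0.4,0.0],[-0.006,-0.001,0.0,0,0,0,0.0],[-0.002,0,0,0,0,0,0.0],[0,0,0,0,0,0,0.0]])

```text
time_s: 7.88
tcp_pos: [0.576, 0.0522, 0.2758]
tcp_rot: [-0.001, -0.024, 1.0, 0.0]
wrist_force: [-1.0, -0.7, -3.8]
grip_width: 0.0212
```

```bash
python3 g.py .575 .051 .2415 2.8; python3 - <<'E'
from bench import *;import cv2
for n in("side","top"): cv2.imwrite(f"pics/{n}3.png",snapshot(n))
b=cv2.imread("pics/side3.png");cv2.imwrite("pics/s3.png",cv2.resize(b[120:240,240:360],None,fx=5,fy=5,interpolation=2))
E
```

```text
t 7.88 tcp [0.576  0.0522 0.2758] w 0.0212 F [-1.  -0.7 -3.8]
tool shift [ 0.001  -0.0012  0.0343] turn [ 0.05 -0.13 -0.07] world d [-0.001  -0.0012 -0.0343]
j [-0.22  0.36  0.06  1.9  -0.03  0.89  1.48]
```

View pics/s3.png

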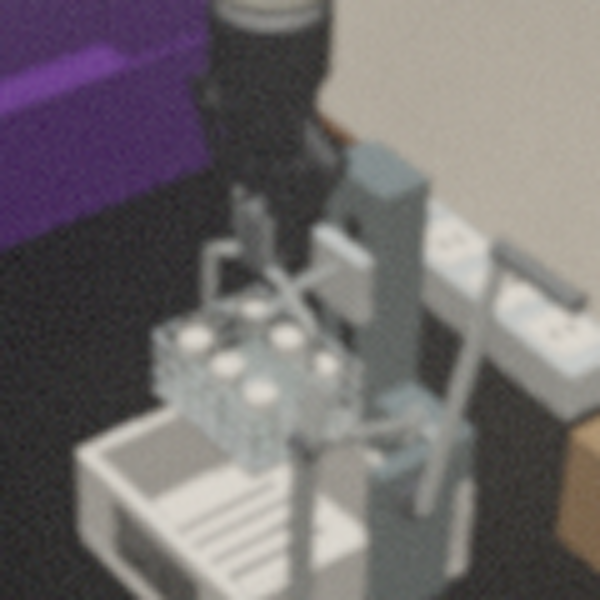

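```bash
python3 - <<'E'
from h import *
D=[.5903,.0519,.049];b=cv2.imread("pics/side3.png");a=cv2.imread("pics/side0.png")
k=np.array([[-43,0,243],[-15,0,225],[30,0,225],[60,0,225]])/1000
p=proj("side",world(k,D));print(p)
B=world(np.array([[0,0,120],[0,53,100],[0,-53,100],[0,-53,50],[0,53,50]])/1000+np.array([0,0,.1433]),[.576,.0522,.049]);q=proj("side",B);print(q)
def crop(im):
    c=cv2.resize(im[160:205,265:320],None,fx=10,fy=10,interpolation=2)
    return c
c=crop(b);d=crop(a)
cv2.imwrite("pics/s3b.png",np.vstack([c,d])[:,:]if 0 else cv2.resize(np.hstack([c,d]),(800,330)))
e=c.copy()
E
```

```text
[[284.87061258 181.45758106]
 [291.78710936 182.79879792]
 [302.72435048 177.85405347]
 [309.84755072 174.6336431 ]]
[[292.0015492  172.95511694]
 [282.04312025 170.13853443]
 [302.17634866 186.25227045]
 [301.65133452 198.59254629]
 [281.9807384  182.30264111]]
```

View pics/s3b.png

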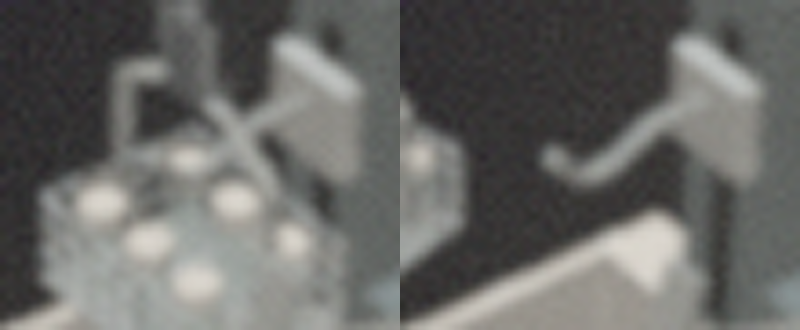

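```bash
python3 - <<'E'
from h import *
b=cv2.imread("pics/side3.png");a=cv2.imread("pics/side0.png")
def crop(im): return np.clip(cv2.resize(im[165:200,270:310].astype(float),None,fx=18,fy=16,interpolation=4)*1.3,0,255)
cv2.imwrite("pics/s3c.png",crop(b));
E
```

```text
[ WARN:0@0.647] global loadsave.cpp:1063 imwrite_ Unsupported depth image for selected encoder is fallbacked to CV_8U.
```

View pics/s3c.png

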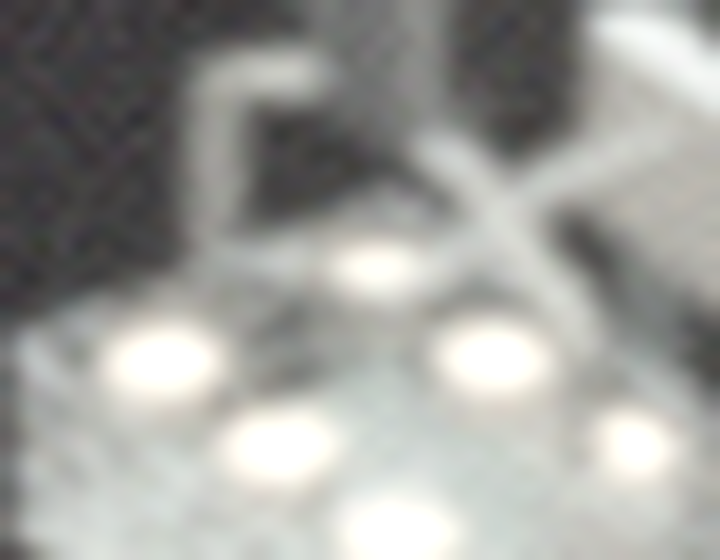

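The hook bar runs under the bail and over the vials: tip near crop (250,255), crossing the back-left cap at (375,270). It's threaded, so I'll lower.

Call:
servo_tool(targets=[[0,-0.001,0.006,0,0,0,0.0],[0,0,0.008,0,0,0,0.0],[0,0,0.008,0,0,0,0.0],[0,0,0.005,0,0,0,0.0],[0,0,0.002,0,0,0,0.0],[0,0,0,0,0,0,0.0]])

```text
time_s: 8.48
tcp_pos: [0.5723, 0.0513, 0.2431]
tcp_rot: [-0.003, -0.024, 1.0, 0.0]
wrist_force: [0.6, -0.0, -3.7]
grip_width: 0.021
```

```bash
python3 g.py .575 .051 .2415 2.8
```

```text
t 8.48 tcp [0.5723 0.0513 0.2431] w 0.021 F [ 0.6 -0.  -3.7]
tool shift [-0.0027 -0.0004  0.0016] turn [ 0.06 -0.36 -0.02] world d [ 0.0027 -0.0003 -0.0016]
j [-0.21  0.39  0.06  1.94 -0.03  0.82  1.49]
```

Call:
servo_tool(targets=[[-0.001,0,0.002,0,-0.2,0,0.0],[-0.001,0,0.002,0,-0.2,0,0.0],[0,0,0.001,0,0,0,0.0],[0,0,0,0,0,0,0.0]])

```text
time_s: 8.82
tcp_pos: [0.5744, 0.0514, 0.2411]
tcp_rot: [0.0, -0.024, 1.0, 0.001]
wrist_force: [-0.2, -0.5, -4.2]
grip_width: 0.0212
```

```bash
python3 g.py .575 .051 .2415 2.8
```

```text
t 8.82 tcp [0.5744 0.0514 0.2411] w 0.0212 F [-0.2 -0.5 -4.2]
tool shift [-0.0006 -0.0004 -0.0004] turn [ 0.08  0.05 -0.03] world d [ 0.0006 -0.0004  0.0004]
j [-0.21  0.39  0.06  1.94 -0.03  0.81  1.49]
```

Call:
servo_tool(targets=[[0,0,0.002,0,0,0,0.0],[0,0,0.002,0,0,0,0.0],[0,0,0.001,0,0,0,0.0],[0,0,0,0,0,0,0.0]])

```text
time_s: 9.15
tcp_pos: [0.5753, 0.0515, 0.2409]
tcp_rot: [0.002, -0.024, 1.0, 0.001]
wrist_force: [-0.2, -0.5, -2.5]
grip_width: 0.0208
```

```bash
python3 g.py .575 .051 .2415 2.8
```

```text
t 9.15 tcp [0.5753 0.0515 0.2409] w 0.0208 F [-0.2 -0.5 -2.5]
tool shift [ 0.0003 -0.0005 -0.0006] turn [ 0.12  0.2  -0.05] world d [-0.0003 -0.0005  0.0006]
j [-0.21  0.39  0.06  1.94 -0.03  0.8   1.49]
```

Call:
servo_tool(targets=[[0,0,0.003,0,0,0,0.0],[0,0,0.003,0,0,0,0.0],[0,0,0.001,0,0,0,0.0]])

```text
time_s: 9.4
tcp_pos: [0.5758, 0.0516, 0.2376]
tcp_rot: [0.002, -0.024, 1.0, 0.001]
wrist_force: [-3.7, -0.4, 6.2]
grip_width: 0.021
```

```bash
python3 g.py .575 .051 .2415 2.8
```

```text
t 9.4 tcp [0.5758 0.0516 0.2376] w 0.021 F [-3.7 -0.4  6.2]
tool shift [ 0.0008 -0.0005 -0.0039] turn [ 0.16  0.27 -0.07] world d [-0.0008 -0.0006  0.0039]
j [-0.21  0.4   0.06  1.95 -0.03  0.79  1.49]
```

Seated: upward force is now +6 N, where it had been −4.4 N carrying the basket. Back off a little and open slowly.

Call:
servo_tool(targets=[[0,0,-0.001,0,0,0,0.0],[0,0,0,0,0,0,0.03],[0,0,0,0,0,0,0.04],[0,0,0,0,0,0,0.05],[0,0,0,0,0,0,0.06]])

```text
time_s: 9.82
tcp_pos: [0.5789, 0.0521, 0.2404]
tcp_rot: [0.006, -0.024, 1.0, 0.002]
wrist_force: [0.6, -0.3, -0.6]
grip_width: 0.0593
```

```bash
python3 g.py .575 .051 .35 2.8
```

```text
t 9.82 tcp [0.5789 0.0521 0.2404] w 0.0593 F [ 0.6 -0.3 -0.6]
tool shift [ 0.0026 -0.0005 -0.1096] turn [ 0.21  0.71 -0.08] world d [-0.0039 -0.0011  0.1096]
j [-0.21  0.4   0.06  1.94 -0.03  0.79  1.49]
```

Call:
servo_tool(targets=[[0,0,-0.005,0,0.3,0,0.06],[0,0,-0.01,0,0.3,0,0.06],[0,0,-0.015,0,0,0,0.06],[0,0,-0.02,0,0,0,0.06],[0,0,-0.02,0,0,0,0.06],[0,0,-0.02,0,0,0,0.06],[0,0,-0.015,0,0,0,0.06],[0,0,-0.01,0,0,0,0.06],[0,0,0,0,0,0,0.0]])

```text
time_s: 10.57
tcp_pos: [0.5794, 0.0517, 0.3602]
tcp_rot: [-0.001, -0.024, 1.0, 0.001]
wrist_force: [0.2, 0.2, -0.1]
grip_width: 0.0492
```

```bash
python3 g.py .577 -.049 .33 2.8;python3 - <<'E'
from bench import *;import cv2
for n in("side","top"): cv2.imwrite(f"pics/{n}4.png",snapshot(n))
b=cv2.imread("pics/side4.png");cv2.imwrite("pics/s4.png",cv2.resize(b[120:240,240:360],None,fx=5,fy=5,interpolation=2))
E
```

```text
t 10.57 tcp [0.5794 0.0517 0.3602] w 0.0492 F [ 0.2  0.2 -0.1]
tool shift [ 0.0071 -0.1006  0.03  ] turn [ 0.17 -0.1  -0.06] world d [-0.0024 -0.1007 -0.0302]
j [-0.22  0.28  0.07  1.8  -0.03  1.07  1.48]
```

View pics/s4.png

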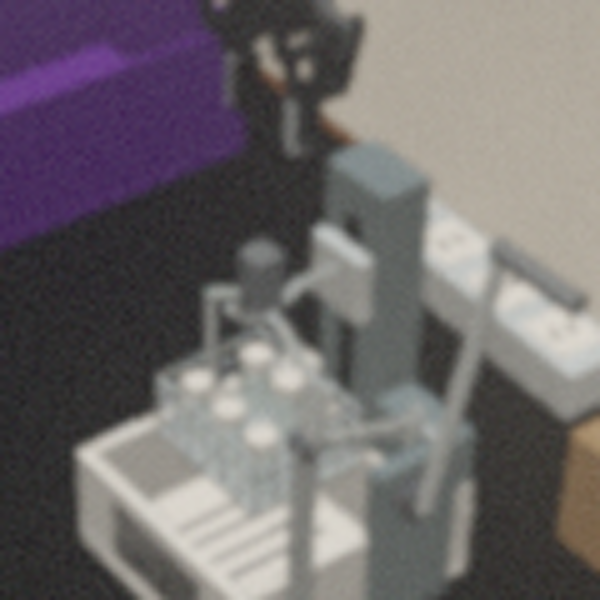

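```bash
python3 - <<'E'
from h import *
D=[.5903,.0519,.049]
k=np.array([[-57,-100,203],[-43,-100,247],[-43,-89,247],[-43,-111,247]])/1000
W=world(k,D);print(W.round(4))
for n,x0,y0,f in(("side",290,160,12),("top",270,140,12)):
    p=proj(n,W);print(n,p.round(1))
    im=cv2.resize(cv2.imread(f"pics/{n}0.png")[y0:y0+50,x0:x0+50],None,fx=f,fy=f,interpolation=2)
    for q in p: cv2.circle(im,tuple(int(v) for v in (q+.5-[x0,y0])*f),3,(0,0,255),-1)
    cv2.imwrite(f"pics/c_{n}.png",im)
E
```

```text
[[ 0.5383 -0.0508  0.203 ]
 [ 0.5522 -0.0501  0.247 ]
 [ 0.5517 -0.0391  0.247 ]
 [ 0.5528 -0.0611  0.247 ]]
side [[300.5 209.4]
 [304.6 196.6]
 [302.4 194.8]
 [306.9 198.5]]
top [[291.5 188.3]
 [291.5 180.8]
 [287.1 181. ]
 [296.  180.6]]
```

View pics/c_side.png

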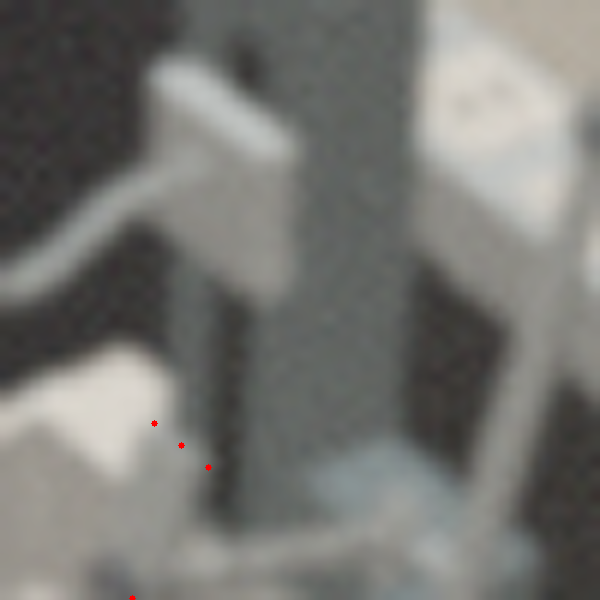

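View pics/c_top.png

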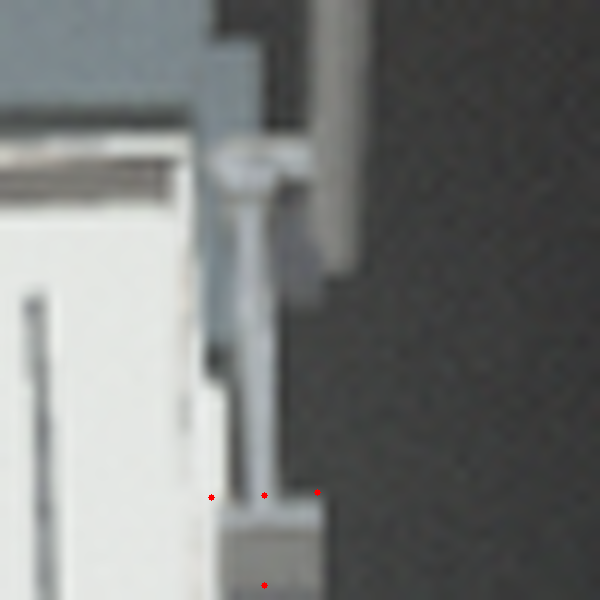

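Call:
servo_tool(targets=[[0,-0.01,0,0,0,0,0.0],[0,-0.015,0.004,0,0,0,0.0],[0,-0.018,0.004,0,0,0,0.0],[0.001,-0.018,0.004,0,0,0,0.0],[0.001,-0.015,0.004,0,0,0,0.0],[0.001,-0.01,0.004,0,0,0,0.0],[0.001,-0.004,0.004,0,0,0,0.0],[0,0,0,0,0,0,0.0]])

```text
time_s: 11.33
tcp_pos: [0.5722, -0.0457, 0.3221]
tcp_rot: [-0.012, -0.025, 1.0, 0.0]
wrist_force: [-0.3, 0.3, -0.2]
grip_width: 0.0001
```

```bash
python3 g.py .58 -.051 .223 2.8
```

```text
t 11.33 tcp [ 0.5722 -0.0457  0.3221] w 0.0001 F [-0.3  0.3 -0.2]
tool shift [-0.0099 -0.0058  0.0989] turn [ 0.07 -1.41  0.01] world d [ 0.0078 -0.0053 -0.0991]
j [-0.08  0.31  0.11  1.85 -0.04  1.01  1.66]
```

Call:
servo_tool(targets=[[-0.005,-0.003,0,0,-0.7,0,0.0],[-0.005,-0.003,0.005,0,-0.7,0,0.0],[0,0,0.012,0,0,0,0.0],[0,0,0.015,0,0,0,0.0],[0,0,0.015,0,0,0,0.0],[0,0,0.015,0,0,0,0.0],[0,0,0.006,0,0,0,0.0],[0,0,0,0,0,0,0.0]])

```text
time_s: 12.0
tcp_pos: [0.5879, -0.0455, 0.251]
tcp_rot: [0.005, -0.029, 1.0, 0.002]
wrist_force: [0.3, 0.4, -0.3]
grip_width: 0.0
```

```bash
python3 g.py .58 -.051 .223 2.8
```

```text
t 12.0 tcp [ 0.5879 -0.0455  0.251 ] w 0.0 F [ 0.3  0.4 -0.3]
tool shift [ 0.0085 -0.0052  0.0278] turn [0.25 0.62 0.54] world d [-0.0079 -0.0055 -0.028 ]
j [-0.07  0.4   0.09  1.91 -0.06  0.83  1.69]
```

Call:
servo_tool(targets=[[0.001,-0.003,0.008,0,0.3,0,0.0],[0.001,-0.002,0.009,0,0.3,0,0.0],[0.001,0,0.007,0,0,0,0.0],[0,0,0.002,0,0,0,0.0],[0,0,0,0,0,0,0.0]])

```text
time_s: 12.42
tcp_pos: [0.5874, -0.0499, 0.2242]
tcp_rot: [0.002, -0.03, 1.0, 0.002]
wrist_force: [0.4, 0.5, 0.1]
grip_width: 0.0001
```

```bash
python3 g.py .505 -.051 .222 2.8; python3 - <<'E'
from bench import *;import cv2
for n in("side","top"): cv2.imwrite(f"pics/{n}5.png",snapshot(n))
b=cv2.imread("pics/side5.png");cv2.imwrite("pics/s5.png",cv2.resize(b[120:240,240:360],None,fx=5,fy=5,interpolation=2))
E
```

```text
t 12.42 tcp [ 0.5874 -0.0499  0.2242] w 0.0001 F [0.4 0.5 0.1]
tool shift [0.0823 0.0038 0.0019] turn [0.26 0.22 0.67] world d [-0.0824 -0.0011 -0.0022]
j [-0.06  0.43  0.09  1.93 -0.06  0.78  1.7 ]
```

View pics/s5.png

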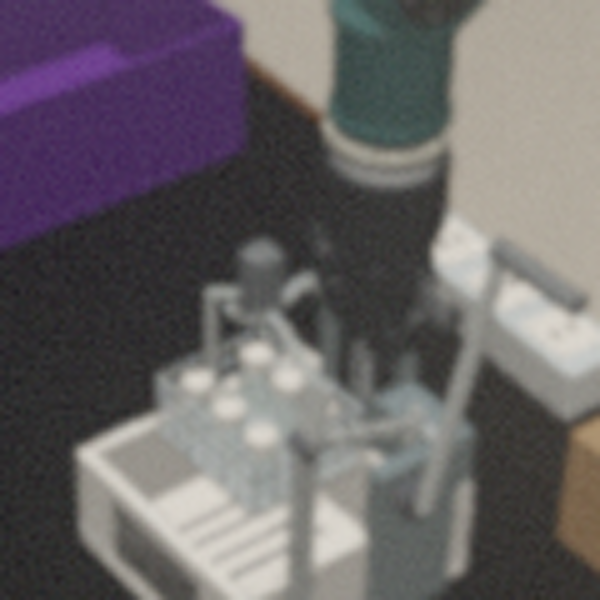

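The closed fingers are behind the tab (fingertips near crop 370,390). Sweep to the front.

Call:
servo_tool(targets=[[0.006,0,0,0,0,0,0.0],[0.009,0,0,0,0,0,0.0],[0.009,0,0,0,0,0,0.0],[0.009,0,0,0,0,0,0.0],[0.009,0,0,0,0,0,0.0],[0.007,0,0,0,0,0,0.0],[0,0,0,0,0,0,0.0]])

```text
time_s: 13.1
tcp_pos: [0.5371, -0.0529, 0.2274]
tcp_rot: [0.008, -0.03, 1.0, 0.002]
wrist_force: [0.1, 1.1, -0.5]
grip_width: 0.0
```

```bash
python3 g.py .508 -.051 .222 2.8
```

```text
t 13.1 tcp [ 0.5371 -0.0529  0.2274] w 0.0 F [ 0.1  1.1 -0.5]
tool shift [0.029  0.0036 0.005 ] turn [0.25 0.89 0.67] world d [-0.0291  0.0019 -0.0054]
j [-0.05  0.36  0.09  2.04 -0.06  0.73  1.7 ]
```

Call:
servo_tool(targets=[[0.005,0.001,0.002,0,0,0,0.0],[0.007,0,0.002,0,0,0,0.0],[0.007,0,0.001,0,0,0,0.0],[0.007,0,0.001,0,0,0,0.0],[0.006,0,0,0,0,0,0.0],[0,0,0,0,0,0,0.0]])

```text
time_s: 13.6
tcp_pos: [0.5041, -0.0541, 0.2214]
tcp_rot: [0.01, -0.03, 0.999, 0.002]
wrist_force: [1.7, 0.6, 1.4]
grip_width: 0.0002
```

```bash
python3 g.py .508 -.051 .222 2.8; python3 - <<'E'
from bench import *;import cv2
for n in("side","top"): cv2.imwrite(f"pics/{n}6.png",snapshot(n))
b=cv2.imread("pics/side6.png");cv2.imwrite("pics/s6.png",cv2.resize(b[120:240,240:360],None,fx=5,fy=5,interpolation=2))
E
```

```text
t 13.6 tcp [ 0.5041 -0.0541  0.2214] w 0.0002 F [1.7 0.6 1.4]
tool shift [-0.0041  0.0029 -0.0005] turn [0.21 1.2  0.67] world d [0.0039 0.0031 0.0006]
j [-0.05  0.33  0.09  2.12 -0.05  0.68  1.71]
```

View pics/s6.png

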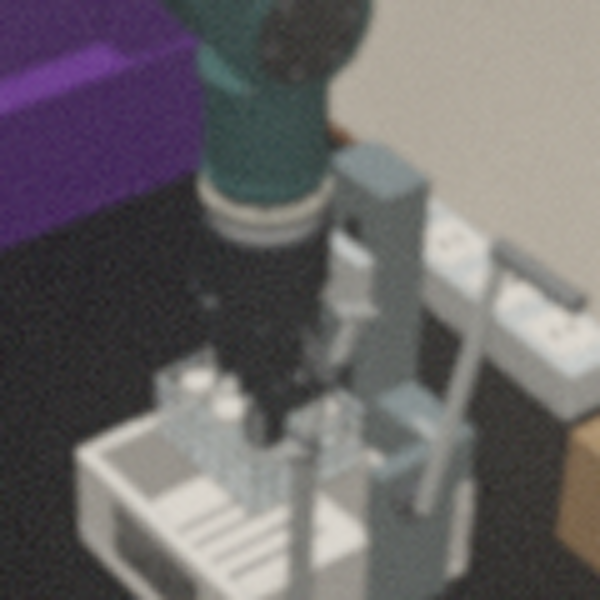

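The catch arm now stands up (its end near crop 355,310). I'll triangulate the handle directly, then retreat.

Call:
servo_tool(targets=[[-0.003,0,0,0,0,0,0.0],[-0.001,0,-0.008,0,0.5,0,0.0],[0,0,-0.015,0,0.5,0,0.0],[0,0,-0.02,0,0,0,0.0],[0,0,-0.022,0,0,0,0.0],[0,0,-0.022,0,0,0,0.0],[0,0,-0.022,0,0,0,0.0],[0,0,-0.022,0,0,0,0.0],[0,0,-0.02,0,0,0,0.0],[0,0,-0.01,0,0,0,0.0],[0,0,0,0,0,0,0.0]])

```text
time_s: 14.62
tcp_pos: [0.5021, -0.0541, 0.3823]
tcp_rot: [-0.015, -0.031, 0.999, 0.002]
wrist_force: [-0.1, -0.6, 0.6]
grip_width: 0.0001
```

```bash
python3 g.py .673 -.106 .39 -87.2; python3 - <<'E'
from h import *
from bench import *
for n in("side","top"): cv2.imwrite(f"pics/{n}7.png",snapshot(n))
b=cv2.imread("pics/side7.png");cv2.imwrite("pics/s7.png",cv2.resize(b[130:230,280:380],None,fx=6,fy=6,interpolation=2))
a=cv2.imread("pics/top7.png");cv2.imwrite("pics/t7.png",cv2.resize(a[115:205,270:350],None,fx=6,fy=6,interpolation=2))
T=lambda u,v:((u+.5)/5-.5+205,(v+.5)/5-.5+110)
S=lambda u,v:((u+.5)/5-.5+230,(v+.5)/5-.5+142)
def P(n):
    c=C[n];q=c["orientation"];r=R.from_quat([q[1],q[2],q[3],q[0]]).as_matrix().T;f=210/np.tan(np.radians(c["fov_y"]/2))
    K=np.array([[f,0,c["cx"]],[0,f,c["cy"]],[0,0,1]]);return K@np.c_[r,-r@c["xyz"]]
def tri(t,s):
    X=cv2.triangulatePoints(P("top"),P("side"),np.array(t,float).reshape(2,1),np.array(s,float).reshape(2,1));return (X[:3]/X[3]).ravel().round(4)
print(tri(T(612,87),S(632,190)),tri(T(458,91),S(550,137)))
E
```

```text
t 14.62 tcp [ 0.5021 -0.0541  0.3823] w 0.0001 F [-0.1 -0.6  0.6]
tool shift [-0.1671 -0.0622 -0.013 ] turn [  1.57  -1.12 -89.28] world d [ 0.1709 -0.0519  0.0077]
j [-0.07  0.16  0.11  1.9  -0.02  1.11  1.68]
[ 0.6732 -0.1329  0.3133] [ 0.672  -0.0601  0.3082]
```

View pics/s7.png

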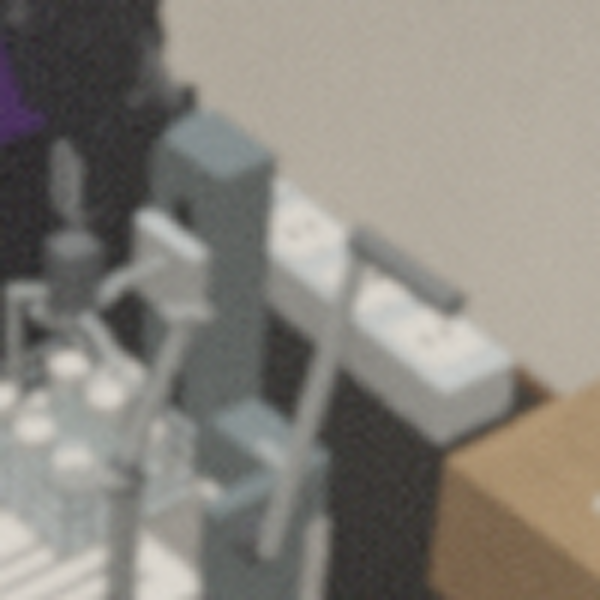

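View pics/t7.png

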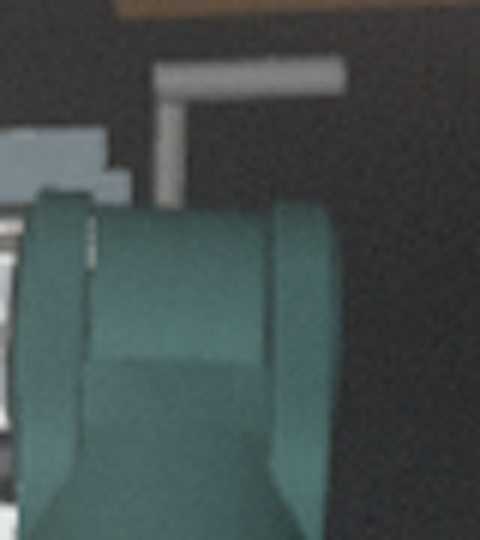

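```bash
python3 - <<'E'
from h import *
D=[.5903,.0519,.049]
for ang in (-.4,-.3,-.2,.6,.8,1,1.1,1.2,1.3,1.4):
    W=world(np.array([[-57+97*np.cos(ang),-100,203+97*np.sin(ang)]])/1000,D);print(ang,proj("side",W).round(1),proj("top",W).round(1))
E
```

```text
-0.4 [[321.9 207.5]] [[289.8 156.3]]
-0.3 [[322.9 205. ]] [[289.8 154.4]]
-0.2 [[323.7 202.5]] [[289.8 152.9]]
0.6 [[321.5 185.9]] [[290.4 153.6]]
0.8 [[318.7 183.5]] [[290.7 157.6]]
1 [[315.1 182.2]] [[291.1 163. ]]
1.1 [[313.  181.9]] [[291.3 166.2]]
1.2 [[310.7 181.9]] [[291.4 169.6]]
1.3 [[308.4 182.2]] [[291.6 173.3]]
1.4 [[305.9 182.8]] [[291.8 177.1]]
```

Call:
servo_tool(targets=[[-0.003,-0.002,0,0,-1,5,0.03],[0,0,0,0,-1,6.5,0.05],[0,0,0,0,0,6.5,0.07],[0,0,0,0,0,6.5,0.085],[0,0,0,0,0,6.5,0.085],[0,0,0,0,0,6.5,0.085],[0,0,0,0,0,6.5,0.085],[0,0,0,0,0,6.5,0.085],[0,0,0,0,0,6.5,0.085],[0,0,0,0,0,6.5,0.085],[0,0,0,0,0,6.5,0.085],[0,0,0,0,0,6.5,0.085],[0,0,0,0,0,6.5,0.085],[0,0,0,0,0,6,0.085],[0,0,0,0,0,0,0.085]])

```text
time_s: 15.97
tcp_pos: [0.4863, -0.0546, 0.352]
tcp_rot: [-0.02, 0.707, 0.707, -0.02]
wrist_force: [-1.0, -0.1, -0.6]
grip_width: 0.0848
```

```bash
python3 g.py .673 -.106 .39 -87.2
```

```text
t 15.97 tcp [ 0.4863 -0.0546  0.352 ] w 0.0848 F [-1.  -0.1 -0.6]
tool shift [-0.0514  0.1842 -0.0485] turn [-3.27 -0.08 -2.79] world d [ 0.1867 -0.0514  0.038 ]
j [-0.24  0.18  0.31  1.96 -0.06  1.06  0.09]
```

Call:
servo_tool(targets=[[0,0.002,-0.012,-1.1,0,-0.9,0.085],[-0.002,0.008,-0.014,-1.1,0,-0.9,0.085],[-0.006,0.015,-0.01,-1,0,-0.9,0.085],[-0.007,0.02,0,0,0,0,0.085],[-0.007,0.02,0,0,0,0,0.085],[-0.007,0.02,0,0,0,0,0.085],[-0.007,0.02,0,0,0,0,0.085],[-0.006,0.02,0,0,0,0,0.085],[-0.005,0.018,0,0,0,0,0.085],[-0.003,0.012,0,0,0,0,0.085],[0,0.006,0,0,0,0,0.085],[0,0,0,0,0,0,0.085]])

```text
time_s: 16.97
tcp_pos: [0.6629, -0.0978, 0.3985]
tcp_rot: [0.006, 0.676, 0.737, 0.006]
wrist_force: [0.4, 1.4, 0.2]
grip_width: 0.085
```

```bash
python3 g.py .673 -.106 .36 -87.2
```

```text
t 16.97 tcp [ 0.6629 -0.0978  0.3985] w 0.085 F [0.4 1.4 0.2]
tool shift [-0.009   0.0087  0.0386] turn [0.96 0.01 2.15] world d [ 0.0101 -0.0082 -0.0385]
j [-0.14  0.39  0.31  1.57 -0.13  1.19  0.29]
```

Call:
servo_tool(targets=[[-0.004,0.004,0.005,0.4,0,1,0.085],[-0.004,0.004,0.01,0.4,0,1,0.085],[-0.001,0.001,0.012,0,0,0,0.085],[0,0,0.012,0,0,0,0.085],[0,0,0.005,0,0,0,0.085],[0,0,0,0,0,0,0.085]])

```text
time_s: 17.47
tcp_pos: [0.671, -0.1068, 0.3509]
tcp_rot: [-0.0, 0.689, 0.725, 0.0]
wrist_force: [0.6, 0.4, 0.0]
grip_width: 0.0849
```

```bash
python3 g.py .673 -.106 .286 -87.2; python3 - <<'E'
from bench import *;import cv2
b=snapshot("side");cv2.imwrite("pics/s8.png",cv2.resize(b[110:230,280:400],None,fx=5,fy=5,interpolation=2))
E
```

```text
t 17.47 tcp [ 0.671  -0.1068  0.3509] w 0.0849 F [0.6 0.4 0. ]
tool shift [0.0006 0.002  0.0649] turn [ 0.01 -0.05  0.11] world d [ 0.002   0.0008 -0.0649]
j [-0.12  0.44  0.32  1.6  -0.15  1.12  0.28]
```

View pics/s8.png

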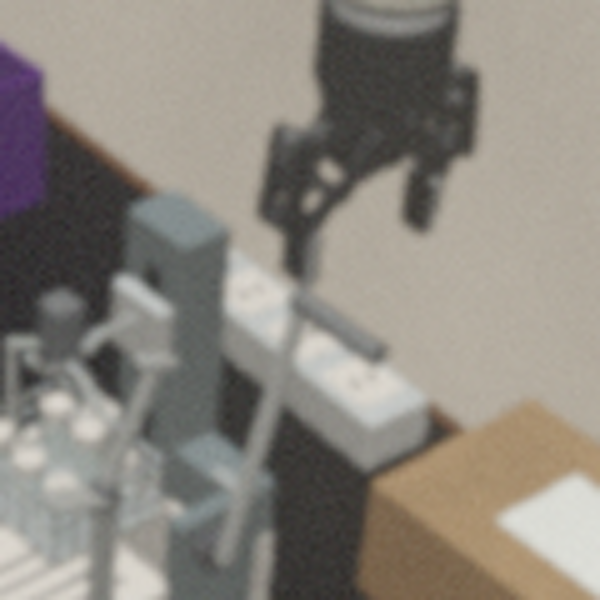

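Fingers (305,265 and 420,225) straddle the handle (ends 300,295 to 382,350). Lower.

Call:
servo_tool(targets=[[0,0.001,0.008,0,0,0,0.085],[0,0,0.013,0,0,0,0.085],[0,0,0.013,0,0,0,0.085],[0,0,0.012,0,0,0,0.085],[0,0,0.007,0,0,0,0.085],[0,0,0,0,0,0,0.085]])

```text
time_s: 18.02
tcp_pos: [0.6725, -0.106, 0.2961]
tcp_rot: [0.001, 0.688, 0.725, 0.002]
wrist_force: [-0.3, -0.4, 0.1]
grip_width: 0.0852
```

```bash
python3 g.py .673 -.106 .286 -87.2
```

```text
t 18.02 tcp [ 0.6725 -0.106   0.2961] w 0.0852 F [-0.3 -0.4  0.1]
tool shift [-0.0001  0.0004  0.0101] turn [ 0.21 -0.06  0.18] world d [ 0.0005 -0.     -0.0101]
j [-0.11  0.49  0.3   1.66 -0.17  1.01  0.3 ]
```

Call:
servo_tool(targets=[[0,0,0.006,0,0,0,0.085],[0,0,0.003,0,0,0,0.06],[0,0,0,0,0,0,0.04],[0,0,0,0,0,0,0.025],[0,0,0,0,0,0,0.018],[0,0,0,0,0,0,0.0],[0,0,0,0,0,0,0.0],[0,0,0,0,0,0,0.0]], force=40)

```text
time_s: 18.68
tcp_pos: [0.6732, -0.1062, 0.2882]
tcp_rot: [0.002, 0.688, 0.725, 0.002]
wrist_force: [0.9, 0.4, -2.7]
grip_width: 0.0147
```

```bash
python3 g.py .673 -.106 .286 -87.2
```

```text
t 18.68 tcp [ 0.6732 -0.1062  0.2882] w 0.0147 F [ 0.9  0.4 -2.7]
tool shift [ 0.0002 -0.0002  0.0022] turn [ 0.33 -0.05  0.18] world d [-0.0002  0.0002 -0.0022]
j [-0.11  0.49  0.3   1.67 -0.17  1.    0.3 ]
```

Call:
servo_tool(targets=[[0,-0.008,-0.0018,0,0,0,0.0],[0,-0.013,-0.0025,0,0,0,0.0],[0,-0.0152,-0.002,0,0,0,0.0],[0,-0.0152,-0.0005,0,0,0,0.0]])

```text
time_s: 19.02
tcp_pos: [0.6321, -0.1083, 0.2954]
tcp_rot: [0.012, 0.688, 0.726, 0.01]
wrist_force: [5.8, -0.5, -1.3]
grip_width: 0.0146
```

```bash
cat > l.py <<'E'
from bench import observe;import numpy as np
from scipy.spatial.transform import Rotation as R
o=observe();p=o["tcp_pos"];q=o["tcp_rot"]
d=np.array([np.cos(.049),np.sin(.049),0])
r=(p-[.6732,-.1062,.2882]);a=r@d; hx=.19*np.sin(.25)+a; hz=.19*np.cos(.25)+r[2]
lat=r@[-d[1],d[0],0]
print("theta",.25-np.arctan2(hx,hz),"rad",np.hypot(hx,hz),"lat",lat.round(4),"F",o["wrist_force"].round(1),"w",round(o["grip_width"],4),"t",o["time_s"],"tcp",p.round(4))
print("tilt z",R.from_quat([q[1],q[2],q[3],q[0]]).as_matrix()[:,2].round(3),"j",o["joint_pos"].round(2))
E
python3 l.py
```

```text
theta 0.21947658125478609 rad 0.19136385187126426 lat -0.0 F [ 5.8 -0.5 -1.3] w 0.0146 t 19.0167 tcp [ 0.6321 -0.1083  0.2954]
tilt z [ 0.032 -0.002 -0.999] j [-0.12  0.42  0.31  1.78 -0.16  0.94  0.3 ]
```

Call:
servo_tool(targets=[[0,-0.0152,0.0006,0.6,0,0,0.0],[0,-0.0152,0.0018,0.6,0,0,0.0],[0,-0.015,0.003,0.6,0,0,0.0],[0,-0.0147,0.004,0.6,0,0,0.0]])

```text
time_s: 19.35
tcp_pos: [0.5867, -0.1106, 0.2929]
tcp_rot: [0.015, 0.688, 0.726, 0.01]
wrist_force: [6.3, 0.8, 1.0]
grip_width: 0.0148
```

```bash
python3 l.py
```

```text
theta 0.4566244830448491 rad 0.19292741747233708 lat -0.0002 F [6.3 0.8 1. ] w 0.0148 t 19.35 tcp [ 0.5867 -0.1106  0.2929]
tilt z [ 0.036 -0.006 -0.999] j [-0.13  0.36  0.31  1.88 -0.14  0.89  0.31]
```

Call:
servo_tool(targets=[[0,-0.0147,0.005,0.7,0,0,0.0],[0,-0.0145,0.006,0.7,0,0,0.0],[0,-0.014,0.007,0.7,0,0,0.0],[0,-0.0135,0.008,0.7,0,0,0.0]])

```text
time_s: 19.68
tcp_pos: [0.5504, -0.1126, 0.2805]
tcp_rot: [0.018, 0.688, 0.726, 0.012]
wrist_force: [-0.2, 1.3, 15.9]
grip_width: 0.0142
```

```bash
python3 l.py
```

```text
theta 0.6564455307743519 rad 0.19204533126201462 lat -0.0004 F [-0.2  1.3 15.9] w 0.0142 t 19.6833 tcp [ 0.5504 -0.1126  0.2805]
tilt z [ 0.042 -0.008 -0.999] j [-0.13  0.32  0.32  1.97 -0.13  0.83  0.31]
```

```bash
python3 - <<'E'
from bench import *;import cv2
for n in("side","top"): cv2.imwrite(f"pics/{n}9.png",snapshot(n))
b=cv2.imread("pics/side9.png");cv2.imwrite("pics/s9.png",cv2.resize(b[130:260,240:370],None,fx=4.6,fy=4.6,interpolation=2))
E
python3 l.py
```

```text
theta 0.6685729802161351 rad 0.19205416039074175 lat -0.0004 F [ 0.4  3.  12.4] w 0.0142 t 19.7833 tcp [ 0.5483 -0.1127  0.2796]
tilt z [ 0.039 -0.008 -0.999] j [-0.13  0.32  0.32  1.97 -0.13  0.83  0.31]
```

View pics/s9.png

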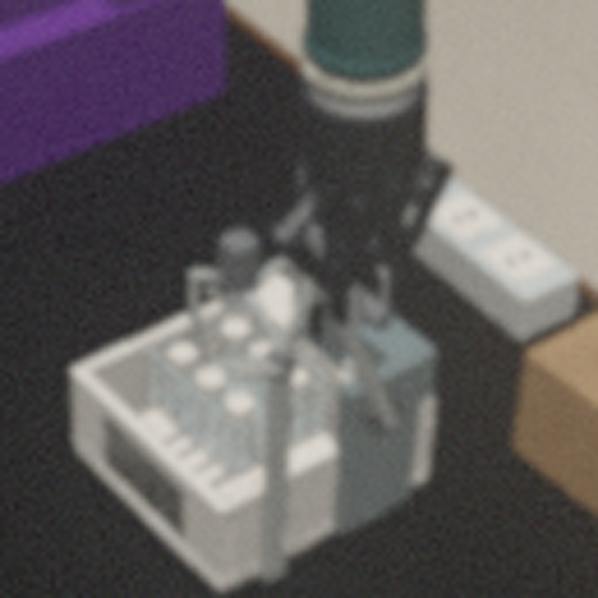

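Call:
servo_tool(targets=[[0,-0.015,0.003,1,0,0,0.0],[0,-0.015,0.005,1,0,0,0.0],[0,-0.014,0.006,1,0,0,0.0]])

```text
time_s: 20.03
tcp_pos: [0.5261, -0.1139, 0.2689]
tcp_rot: [0.02, 0.687, 0.726, 0.008]
wrist_force: [7.7, 1.7, 2.3]
grip_width: 0.0143
```

```bash
python3 l.py
```

```text
theta 0.796692198829539 rad 0.1928758763110811 lat -0.0005 F [7.7 1.7 2.3] w 0.0143 t 20.0333 tcp [ 0.5261 -0.1139  0.2689]
tilt z [ 0.039 -0.016 -0.999] j [-0.13  0.3   0.32  2.03 -0.12  0.79  0.31]
```

Call:
servo_tool(targets=[[0,-0.014,0.0075,1,0,0,0.0],[0,-0.0135,0.009,1,0,0,0.0],[0,-0.013,0.01,1,0,0,0.0]])

```text
time_s: 20.28
tcp_pos: [0.5017, -0.1152, 0.2497]
tcp_rot: [0.015, 0.687, 0.726, 0.002]
wrist_force: [1.0, 2.0, 9.8]
grip_width: 0.0142
```

```bash
python3 l.py
```

```text
theta 0.9581637987656075 rad 0.1917371969328147 lat -0.0006 F [1.  2.  9.8] w 0.0142 t 20.2833 tcp [ 0.5017 -0.1152  0.2497]
tilt z [ 0.025 -0.019 -1.   ] j [-0.13  0.3   0.32  2.09 -0.12  0.74  0.32]
```

Call:
servo_tool(targets=[[0,-0.012,0.007,0.5,0,0,0.0],[0,-0.011,0.008,0.5,0,0,0.0],[0,-0.008,0.006,0,0,0,0.0]])

```text
time_s: 20.53
tcp_pos: [0.4907, -0.116, 0.2385]
tcp_rot: [0.026, 0.687, 0.726, 0.011]
wrist_force: [-1.5, 6.3, 40.7]
grip_width: 0.0143
```

```bash
python3 l.py
```

```text
theta 1.0405427700969887 rad 0.19099202952003094 lat -0.0009 F [-1.5  6.3 40.7] w 0.0143 t 20.5333 tcp [ 0.4907 -0.116   0.2385]
tilt z [ 0.054 -0.02  -0.998] j [-0.12  0.29  0.31  2.14 -0.13  0.67  0.33]
```

Call:
servo_tool(targets=[[0,-0.002,0.0,0,0,0,0.0],[0,-0.002,0,0,0,0,0.0],[0,-0.001,0,0,0,0,0.0]])

```text
time_s: 20.78
tcp_pos: [0.4978, -0.1154, 0.246]
tcp_rot: [0.038, 0.686, 0.726, 0.022]
wrist_force: [4.6, 0.7, -1.1]
grip_width: 0.0143
```

```bash
python3 l.py; python3 - <<'E'
from bench import *;import cv2
for n in("side","top"): cv2.imwrite(f"pics/{n}10.png",snapshot(n))
b=cv2.imread("pics/side10.png");cv2.imwrite("pics/s10.png",cv2.resize(b[130:260,240:370],None,fx=4.6,fy=4.6,interpolation=2))
E
python3 l.py
```

```text
theta 0.9865070122238604 rad 0.19151802858975392 lat -0.0006 F [ 4.6  0.7 -1.1] w 0.0143 t 20.7833 tcp [ 0.4978 -0.1154  0.246 ]
tilt z [ 0.085 -0.02  -0.996] j [-0.12  0.28  0.31  2.14 -0.13  0.65  0.33]
theta 0.9880610193429689 rad 0.19152401993764745 lat -0.0006 F [ 5.4 -0.1 -0.2] w 0.0147 t 20.8833 tcp [ 0.4976 -0.1154  0.2458]
tilt z [ 0.084 -0.02  -0.996] j [-0.12  0.28  0.31  2.14 -0.13  0.66  0.33]
```

View pics/s10.png

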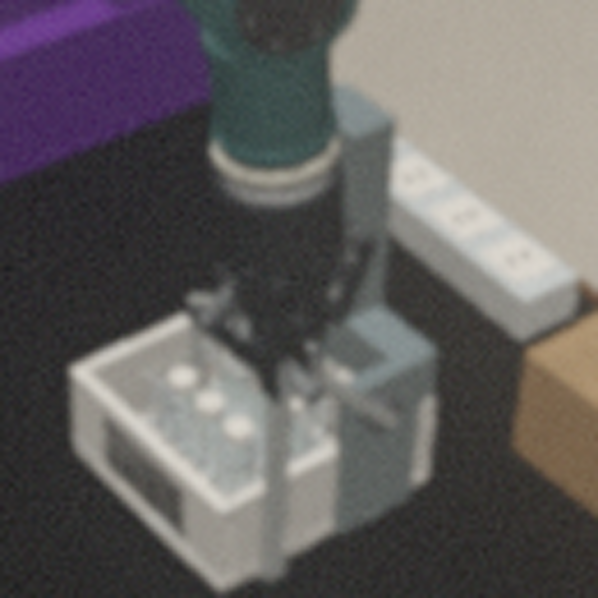

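View pics/top10.png

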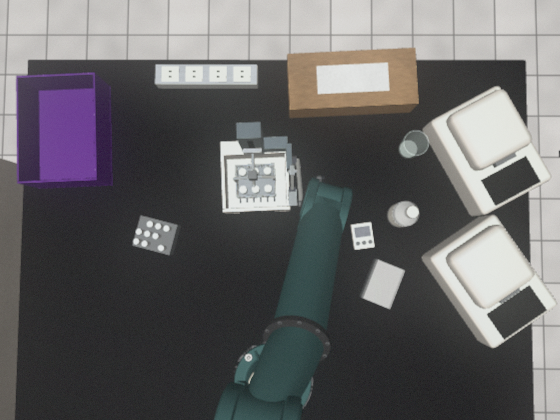

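Call:
servo_tool(targets=[[0,-0.007,0.006,1.5,0,0,0.0],[0,-0.007,0.006,1.5,0,0,0.0],[0,-0.006,0.005,1,0,0,0.0],[0,-0.005,0.004,1,0,0,0.0],[0,-0.005,0.004,1,0,0,0.0]])

```text
time_s: 21.3
tcp_pos: [0.4905, -0.1159, 0.2388]
tcp_rot: [0.017, 0.688, 0.726, 0.002]
wrist_force: [0.6, 2.8, 14.6]
grip_width: 0.0142
```

```bash
python3 l.py; python3 -c "
from bench import snapshot
for i in range(3): snapshot('top')"; python3 l.py
```

```text
theta 1.0401669764209542 rad 0.19140489507693578 lat -0.0008 F [ 0.6  2.8 14.6] w 0.0142 t 21.3 tcp [ 0.4905 -0.1159  0.2388]
tilt z [ 0.028 -0.021 -0.999] j [-0.12  0.3   0.32  2.12 -0.12  0.7   0.32]
theta 1.0402908314340482 rad 0.19138546558939673 lat -0.0008 F [ 0.6  3.2 19.4] w 0.0143 t 21.45 tcp [ 0.4905 -0.1159  0.2388]
tilt z [ 0.028 -0.021 -0.999] j [-0.12  0.3   0.32  2.12 -0.12  0.7   0.32]
```

```bash
python3 - <<'E'
from bench import *;import cv2,numpy as np
a=snapshot("top");b=snapshot("side")
A=cv2.resize(a[110:225,215:335],None,fx=5,fy=5,interpolation=2)
cv2.imwrite("pics/t11.png",A);cv2.imwrite("pics/s11.png",cv2.resize(b[150:260,250:350],None,fx=5.4,fy=5.4,interpolation=2))
a0=cv2.imread("pics/top0.png")
d=cv2.absdiff(cv2.GaussianBlur(a,(5,5),0),cv2.GaussianBlur(a0,(5,5),0)).max(2)
for n,(x,y) in dict(rack=(155,235),tipbox=(383,284),bottle=(404,214),beaker=(413,145),timer=(363,236)).items(): print(n,d[y-15:y+15,x-12:x+15].max())
E
python3 l.py
```

```text
rack 4
tipbox 2
bottle 3
beaker 3
timer 4
theta 1.0403188503559755 rad 0.19139497104755 lat -0.0008 F [ 0.5  3.6 18. ] w 0.0139 t 21.55 tcp [ 0.4905 -0.116   0.2388]
tilt z [ 0.028 -0.021 -0.999] j [-0.12  0.3   0.32  2.12 -0.12  0.7   0.32]
```

View pics/t11.png

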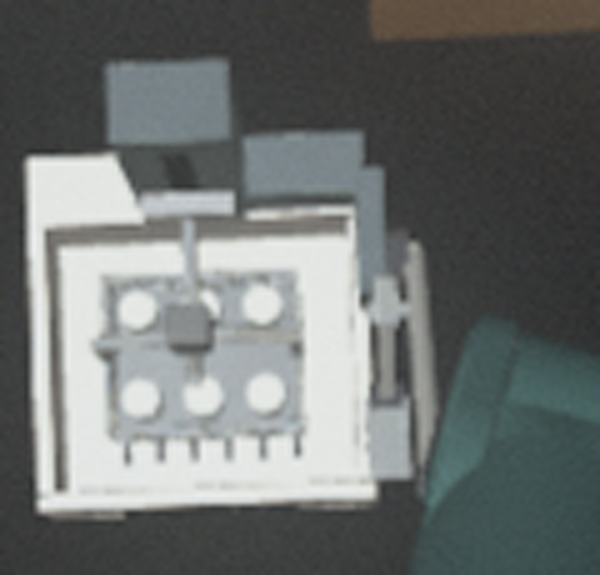

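View pics/s11.png

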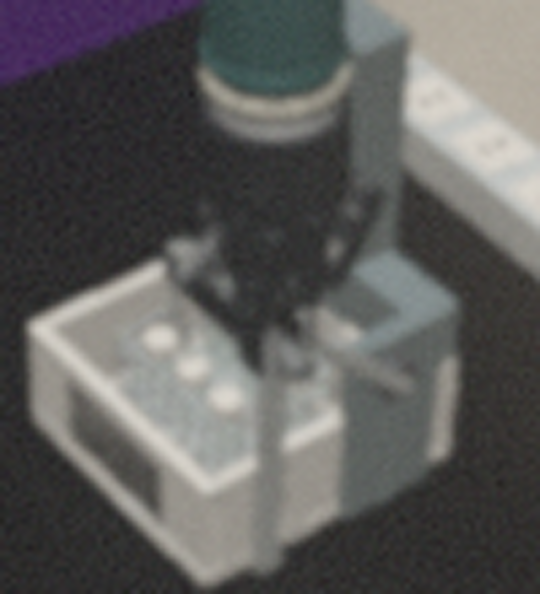

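In the top view the basket sits level in the well: grip at crop (188,328) above the hook bar. The catch is flipped, with its tab at (390,440) to the front and its arm end at (390,295). The bystanders are unmoved and the lever holds at the stop, so I'm handing in.

```bash
python3 -c "
from bench import *
sign_off()"; python3 l.py
```

```text
the job is handed in; nothing more can be done
the job is handed in; nothing more can be done
```

The job is done and handed in at about 21.6 s. I hung the basket on the hook and let go. Then I flipped the catch to the front with closed fingers and pulled the lever down to its stop. The arm is still gripping the handle.

Last checks before handing in:
- **Lever:** about 1.04 rad, worked out from the tool position. It is the same reading as when it first hit the stop, and it held steady for 0.25 s. The push is about 15–19 N with the fingers closed on the handle.
- **Catch:** about 1.45 rad, estimated from the side picture just after flipping. The last top picture still shows it flipped.
- **Basket:** hanging level by its bail on the hook, inside the well. I did not measure its final height directly. From the hook's travel, its underside should be about 36 mm above the bench.
- **Bystanders:** the image differences around all five are at noise level, so none has moved.

**What was off:**
- The lever sprang back to about 0.99 rad when I eased off at the stop, so I pushed it down again and kept a steady push on.
- At that first stop the wrist force briefly read about 41 N, taken through the fingers on the handle. The 40 N limit is for the arm and gripper body, and I saw neither touching anything.

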